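# Click the handle onto the milk pan

## Task

Lay the loose pan handle in the two V rests of the pan stand, hole upward and open end facing the pan but still short of its stub, and let go of it. Then push it along the rests onto the stub until the red spring button pops up through the hole in the handle. Leave it locked there, and do not disturb the other things on the worktop.

Things in the scene. Friction and masses are not known exactly. Their poses are not given: they have to be found in the camera images.
- handle_mid (a point): Loose pan handle: straight round black tube, 190 long, 32 across, about 0.22 kg; starts lying on the worktop, hole up, axis 16 mm high. Point: on its axis, half-way along, near its centre of mass. x: along it to the open end; z: out through the hole side. Grip its grey flats: 33 mm apart across y, 10 high, from x = -48 to +38 mm.
- handle_mouth (a point): Centre of the handle's open front end, 95 mm ahead of its middle. The front 50 mm is a steel sleeve, bore 27 mm, belled to 30 mm at the mouth.
- handle_tail (a point): Centre of the handle's flat rear face, 95 mm behind its middle: a 32 mm square steel cap, 6 mm thick. A good face to push on.
- handle_hole (a point): Point on the handle's axis under the middle of the oval hole (16 mm long, in the sleeve's upper side), 75 mm ahead of the handle's middle.
- rest_centre (a point): Fixed wooden stand with two 90 degree V rests, 16 mm thick, 70 wide, tops 73 mm high, 40 mm before and behind this point (64 mm free between them; board below 12 mm thick). Point: 66 mm up, on the line where the axis of a handle lying in the rests runs. x: level, toward the pan; z: up. Lay the handle in with its middle at x = -10 to -30 mm: clear of the stub. Fully home it is at x = +30 mm.
- stub_tip (a point): Centre of the free end of the pan's stub, 90 mm ahead of rest_centre on the same line and with the same axes: level steel rod, 24 mm in diameter, chamfered tip, 35 mm long up to a collar that stops the handle's mouth. The pan (steel, 112 mm across, rim 95 mm above the worktop) is fixed and starts 10 mm past the collar's face.
- latch_point (a point): Point on the stub's axis under the red spring button, 15 mm past the stub's tip. The hole is home when handle_hole is here.
- button (a joint): Red domed spring button on top of the stub, 14 mm wide, standing 5 mm out of it. 0 = fully up, grows to 7 mm as it is pressed in. The handle's belled mouth presses it in as it slides over (pushing the handle then takes about 3 to 10 N) and it springs up when the hole is over it.
- salt_c (a point): White salt shaker, 44 mm wide, 90 mm high; bystander. Point half-way up.
- tuna_c (a point): Tin with a white label, 87 mm wide, 40 mm high; bystander. Point half-way up.
- spice_red_c (a point): Spice jar with green cap, 46 mm wide, 106 mm high; bystander. Point half-way up.
- spice_green_c (a point): Another spice jar with green cap, 46 mm wide, 106 mm high; bystander. Point half-way up.
- pepper_c (a point): Wooden pepper mill, 58 mm wide, 170 mm high; bystander. Point half-way up.

How it is judged:
On the way, in this order (a step that is already met when the one before it is completed fails the run):
1. the handle lies in both V rests, mouth toward the pan and short of the stub, and has been let go (y of handle_mid in the frame of rest_centre between -0.004 and 0.004 m and z of handle_mid in the frame of rest_centre between -0.004 and 0.004 m and angle between the x axis of handle_mid and the x axis of rest_centre, either way round below 0.06 rad and x of handle_mid in the frame of rest_centre above -0.06 m and x of handle_mouth in the frame of rest_centre between 0.04 and 0.092 m and contact force between the fingers and handle below 0.05 N), for 0.2 s.
2. the handle is over the stub with its mouth past the button (x of handle_mouth in the frame of rest_centre above 0.11 m and horizontal distance between handle_mouth and latch_point below 0.03 m and angle between the x axis of handle_mid and the x axis of rest_centre, either way round below 0.06 rad).
At the end, for the whole second after the job is handed in: The handle sits on the stub, its hole within 3 mm of the button lengthwise and 5 mm in all, in line within 0.06 rad and hole upward, the button is up through the hole (pressed in less than 1.5 mm), and the handle is at rest (x of handle_hole in the frame of rest_centre between 0.102 and 0.108 m and distance between handle_hole and latch_point below 0.005 m and angle between the x axis of handle_mid and the x axis of rest_centre, either way round below 0.06 rad and value of joint button below 0.0015 m and linear speed of handle below 0.01 m/s and angle between handle_mid's own z axis and vertical below 0.35 rad); the robot touches nothing.
It fails at once if a bystander is moved more than 20 mm or knocked over (distance of any of salt_c, tuna_c, spice_red_c, spice_green_c, pepper_c from where it was at the start of the episode above 0.02 m or angle between any of salt_c, tuna_c, spice_red_c, spice_green_c, pepper_c's own z axis and vertical above 0.5 rad).
It also fails if it takes over 54 s, if anything falls off the work surface, if the arm or the gripper's body presses on something with over 40 N, if the wrist force passes 120 N, or if a joint passes its speed limit or range.

## Robot

A 6-joint arm with a two-finger parallel gripper is mounted at the origin on a cart in front of the work surface, level with it; the furniture and walls round the work are solid. World frame = base frame: x ahead of the robot, y to its left, z up, the work surface at z = 0. Lengths are in m, angles in rad, forces in N, time in s.
With the tool pointing down it reaches from about 0.275 to 0.825 m from the base axis. Payload 5.2 kg.
Tool frame: the origin (TCP) lies midway between the tips of the shut fingers; the grasp point (between the pads) lies arm.grip_depth behind it (arm.grip_depth is the distance from the TCP to the grasp point, in m); z points along the fingers, y is the line along which they close (so a half turn about z gives the same grasp; the last joint's range is limited). The gripper opens to 93 mm and grips with 3 to 60 N. Pads are 15 mm wide; open, the fingers measure 128 mm over their backs; the gripper's body (75 mm by 188 mm) begins 65 mm behind the grasp point.
Start: joints at [-1.505, 0.259, 1.535, -0, 1.348, -0.203], TCP at [0.146, -0.53, 0.219] pointing down, gripper open.
Joint ranges: [-3.14, 3.14], [-0.91, 2.08], [0.19, 2.58], [-1.22, 4.36], [0.22, 2.71], [-3.12, 3.12]. Speed limits (rad/s): [2.57, 2.57, 3.14, 3.14, 3.14, 3.14].

## Interface

Orientations are given as a rotation vector (axis times angle).
In Python, from bench import arm, grip, kinematics, vision gives the robot as it stands. Calls block until the motion is done:
- arm.move_ptp(position, orientation): joint-space move of the TCP to a pose.
- arm.line_to(position, attitude=None, feed=0.15): straight line of the TCP; attitude=None keeps the orientation; feed is the mean speed in m/s.
- arm.move_j(angles): joint-space move.
- grip(opening, grip_force=None): finger opening in m; grip_force is the grip in N (None keeps the last); returns when the fingers have stopped.
- arm.sleep(seconds).
- kinematics.inverse_kinematics(position, orientation): joint angles nearest the present ones, or None.
- arm.state(): the state.
- vision.snapshot(name): name is "scene" or "side" or "wrist"; returns the picture (384x512x3 uint8, red, green, blue); there is no depth.
- vision.get_calibration(name): a dict with "vfov" (degrees; the focal length in pixels is half the picture's height over the tangent of half this angle, whatever the lens; pixels are square), "cx", "cy" (the principal point, pixels), "position" and "rotation" of the camera in the world; the wrist camera has in their place "mount" (4x4, takes a point from camera to tool coordinates, whose origin is the TCP and whose axes are the flange's). Camera axes: x right, y down, z forward; pixel columns grow to the right and rows downward; lengths in m; the calibration is good to about 2 mm. The wrist camera is an equidistant fisheye: a pixel r from the principal point sees the ray r / f radians off the axis. A picture is of the moment at which its call begins: read the wrist's pose just before it. get_calibration takes no time and is no camera call.
A pose or a line that the arm cannot do raises arm.MotionError and nothing moves.
- arm.hand_in(): hands the job in; it is judged then, once.
The state is a dict: "t": time; "qpos": joint angles; "dq": joint speeds; "effort": joint torques, N m; "eef_pos": TCP position; "orientation": TCP orientation; "wrist_force": force on the tool from outside, world axes, zero at the start; "wrist_torque": the same for the moment, N m; "gripper_width": finger opening in m; "gripper_force": force on a finger pad.
Only numpy, scipy, OpenCV 4.12 (cv2) and the standard library are available. Lean on these libraries where they do the work, as an engineer would, in place of code of your own. Each camera call takes 0.05 s, during which the arm holds its last target. There are 200 camera calls.

## Working session

There is one attempt and no reset: what is moved stays moved. The work goes in short steps, each a Python script; the robot and the scene stay as the last script left them, time stands still between calls to the robot, and variables do not carry over. Pictures are saved under pics/ and viewed, at most 10 in all, crops included, and the job is handed in when it is done.

```bash
ls; mkdir -p pics; python3 - <<'E'
from bench import arm, grip, kinematics, vision
import cv2,numpy as np
a=vision.snapshot("scene");b=vision.snapshot("side")
for n,i in(("scene",a),("side",b)):
    cv2.imwrite(f"pics/{n}0.png",i[:,:,::-1]); c=vision.get_calibration(n); print(n,c)
print(vision.get_calibration("wrist"),arm.grip_depth)
s=arm.state();print(s)
E
```

```text
pics
scene {'vfov': 57.92271194829877, 'cx': 250.68597298733587, 'cy': 195.62637510782733, 'position': array([0.14662234, 0.64663922, 0.46694061]), 'rotation': array([-0.63827945,  2.36572347, -1.44210238])}
side {'vfov': 45.450635670716636, 'cx': 246.01951863203524, 'cy': 198.8098163855022, 'position': array([-0.29263918,  0.58563338,  0.78909247]), 'rotation': array([-1.11565679,  2.15796648, -1.13540444])}
{'vfov': 65.70646984690485, 'cx': 253.41976270142362, 'cy': 187.99747842586166, 'mount': array([[ 2.81731393e-04, -9.52970595e-01, -3.03062644e-01,
         8.56189053e-02],
       [ 9.99999814e-01,  1.04554246e-04,  6.00846794e-04,
         1.00021991e-05],
       [-5.40902840e-04, -3.03062757e-01,  9.52970447e-01,
        -1.65597694e-01],
       [ 0.00000000e+00,  0.00000000e+00,  0.00000000e+00,
         1.00000000e+00]])} 0.0188
{'t': 0.1, 'qpos': array([-1.50477052e+00,  2.59297145e-01,  1.53596529e+00, -5.15498709e-05,
        1.34800300e+00, -2.02768784e-01]), 'dq': array([-4.15060936e-04,  8.03114919e-05,  5.97175207e-05, -3.79047037e-04,
       -1.00504117e-03,  1.10624528e-03]), 'effort': array([ 1.29561206e-03, -4.38209009e+01, -2.84643656e+01,  7.19495444e-02,
        3.62584961e-02, -4.66028223e-05]), 'eef_pos': array([ 0.14605097, -0.5297411 ,  0.21788965]), 'orientation': array([-3.11160298e+00, -4.20745341e-01, -1.00685983e-04]), 'wrist_force': array([0.70348957, 0.71756853, 0.38292774]), 'wrist_torque': array([-0.0070349 , -0.00667002,  0.03829538]), 'gripper_force': 0.0, 'gripper_width': 0.09297628348410629}
```

View pics/scene0.png

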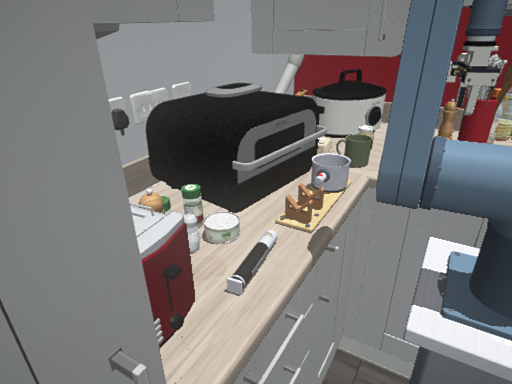

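View pics/side0.png

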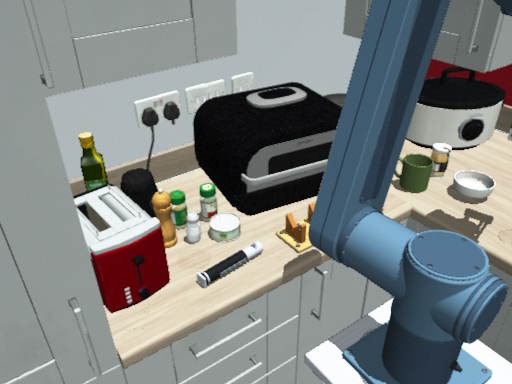

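The scene view shows the handle from its tail (236,284) to its mouth (270,237). The stand's V rests are near (298,210) and (311,196), the stub and button near (320,177), and the pan at (330,172). In the side view the handle runs from (203,277) to (258,247). Next I'll cast rays for rough positions.

```bash
cat > h.py <<'E'
from bench import arm, grip, kinematics, vision
import cv2,numpy as np
from scipy.spatial.transform import Rotation as R
def rays(name,px,st=None):
    c=vision.get_calibration(name); px=np.atleast_2d(np.array(px,float))
    f=192/np.tan(np.radians(c["vfov"])/2); d=(px-[c["cx"],c["cy"]])/f
    if name=="wrist":
        th=np.linalg.norm(d,axis=1,keepdims=True); v=np.hstack([d/np.maximum(th,1e-9)*np.sin(th),np.cos(th)])
        M=c["mount"]; Rw=R.from_rotvec(st["orientation"]).as_matrix()
        return Rw@M[:3,3]+st["eef_pos"], v@(Rw@M[:3,:3]).T
    v=np.hstack([d,np.ones((len(d),1))]); rot=np.array(c["rotation"])
    Rm=R.from_rotvec(rot).as_matrix() if rot.ndim==1 else rot
    return np.array(c["position"]), v@Rm.T
def onplane(name,px,z,st=None):
    o,v=rays(name,px,st); return o+v*((z-o[2])/v[:,2])[:,None]
def project(name,P,st=None):
    c=vision.get_calibration(name); f=192/np.tan(np.radians(c["vfov"])/2); P=np.atleast_2d(P)
    M=c["mount"]; Rw=R.from_rotvec(st["orientation"]).as_matrix()
    q=(P-(Rw@M[:3,3]+st["eef_pos"]))@(Rw@M[:3,:3]); r=np.linalg.norm(q[:,:2],axis=1); th=np.arctan2(r,q[:,2])
    return q[:,:2]/r[:,None]*(th*f)[:,None]+[c["cx"],c["cy"]]
def tri(obs):
    A=np.zeros((3,3));b=np.zeros(3)
    for o,v in obs:
        v=v/np.linalg.norm(v);P=np.eye(3)-np.outer(v,v);A+=P;b+=P@o
    return np.linalg.solve(A,b)
def down(yaw): # tool z down; tool y (closing) at world angle yaw
    y=np.array([np.cos(yaw),np.sin(yaw),0]);z=np.array([0,0,-1.]);return R.from_matrix(np.c_[np.cross(y,z),y,z]).as_rotvec()
def save(name,fn,st=None):
    im=vision.snapshot(name); cv2.imwrite(f"pics/{fn}.png",im[:,:,::-1]); return im
E
python3 - <<'E'
from h import *
np.set_printoptions(precision=3,suppress=True)
print("tail,mouth scene",onplane("scene",[(236,280),(270,238)],.016))
print("tail,mouth side",onplane("side",[(203,275),(258,247)],.016))
print("rests top, stub, pan rim",onplane("scene",[(298,205),(311,190)],.06),onplane("scene",[(320,177)],.07),onplane("scene",[(331,160)],.095))
print("tuna,salt,spice,pepper",onplane("side",[(225,220),(193,225),(207,190),(180,200),(163,200)],.04))
print("board corners",onplane("scene",[(279,217),(309,227),(345,193)],.012))
E
```

```text
tail,mouth scene [[0.451 0.214 0.016]
 [0.462 0.054 0.016]]
tail,mouth side [[0.456 0.218 0.016]
 [0.463 0.048 0.016]]
rests top, stub, pan rim [[ 0.439 -0.048  0.06 ]
 [ 0.443 -0.141  0.06 ]] [[ 0.445 -0.211  0.07 ]] [[ 0.442 -0.287  0.095]]
tuna,salt,spice,pepper [[0.587 0.07  0.04 ]
 [0.619 0.153 0.04 ]
 [0.749 0.032 0.04 ]
 [0.749 0.124 0.04 ]
 [0.78  0.165 0.04 ]]
board corners [[ 0.49  -0.047  0.012]
 [ 0.404 -0.04   0.012]
 [ 0.384 -0.262  0.012]]
```

```bash
python3 - <<'E'
from h import *
np.set_printoptions(precision=3,suppress=True)
print("roaster edge",onplane("side",[(247,208),(335,182)],0.0), onplane("scene",[(240,196),(318,160)],0.))
for yaw in (0,np.pi):
  for p in ([.42,-.06,.25],[.44,.14,.25],[.457,.134,.004],[.45,.05,.05]):
    print(yaw,p,kinematics.inverse_kinematics(p,down(yaw)))
E
```

```text
roaster edge [[ 0.646 -0.043  0.   ]
 [ 0.597 -0.357  0.   ]] [[ 0.655 -0.119  0.   ]
 [ 0.56  -0.504  0.   ]]
0 [0.42, -0.06, 0.25] [-0.406  0.005  1.755 -0.     1.382 -0.406]
0 [0.44, 0.14, 0.25] [ 0.066  0.076  1.68  -0.     1.385  0.066]
0 [0.457, 0.134, 0.004] [ 0.05   0.394  1.964 -0.     0.783  0.05 ]
0 [0.45, 0.05, 0.05] [-0.137  0.283  1.979 -0.     0.879 -0.137]
3.141592653589793 [0.42, -0.06, 0.25] [-0.406  0.005  1.755  0.     1.382  2.735]
3.141592653589793 [0.44, 0.14, 0.25] [ 0.066  0.076  1.68   0.     1.385 -3.076]
3.141592653589793 [0.457, 0.134, 0.004] [ 0.05   0.394  1.964  0.     0.783 -3.091]
3.141592653589793 [0.45, 0.05, 0.05] [-0.137  0.283  1.979  0.     0.879  3.005]
```

```bash
python3 - <<'E'
from h import *
import pickle
S={}
for n,p in (("stand",[.42,-.05,.25]),("handle",[.44,.14,.25])):
    arm.move_ptp(p,down(0)); arm.sleep(.2); s=arm.state(); im=save("wrist",n); S[n]=(s,im)
    print(s["t"],s["eef_pos"],s["wrist_force"])
pickle.dump(S,open("S.pkl","wb"))
E
```

```text
2.3 [ 0.42007223 -0.05065351  0.24988607] [0.10335812 0.47488041 0.25005538]
3.3333 [0.44027386 0.13857612 0.25001072] [-0.11026402 -0.06113204  0.99736605]
```

View pics/stand.png

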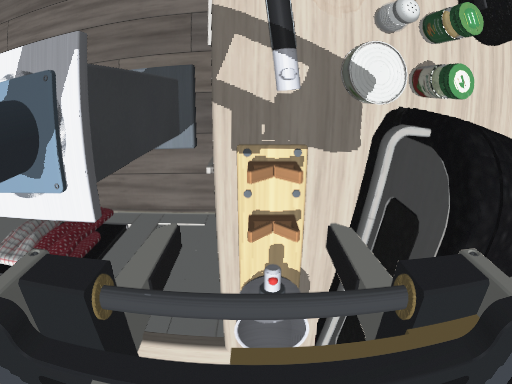

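View pics/handle.png

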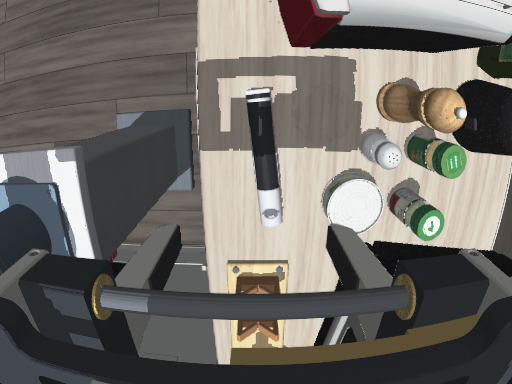

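The stand view shows the two V rests near (273,173) and (273,228), the red button at (272,281) and the board's near edge at row 145. The handle view shows the tail cap at (259,92), the hole at about (269,213) and the mouth at about (272,223). Image right is +x and image down is −y. I'll enlarge both to pick precise features.

```bash
python3 - <<'E'
import cv2,numpy as np
a=cv2.imread("pics/stand.png")[140:300,225:325]; b=cv2.imread("pics/handle.png")[80:235,235:335]
r=lambda i,k:cv2.resize(i,None,fx=k,fy=k,interpolation=cv2.INTER_NEAREST)
A=r(a,3.7);B=r(b,3.7)
o=np.zeros((592,745,3),np.uint8);o[:A.shape[0],:A.shape[1]]=A;o[:B.shape[0],375:375+B.shape[1]]=B
cv2.imwrite("pics/crop.png",o)
E
```

```text
(no output)
```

View pics/crop.png

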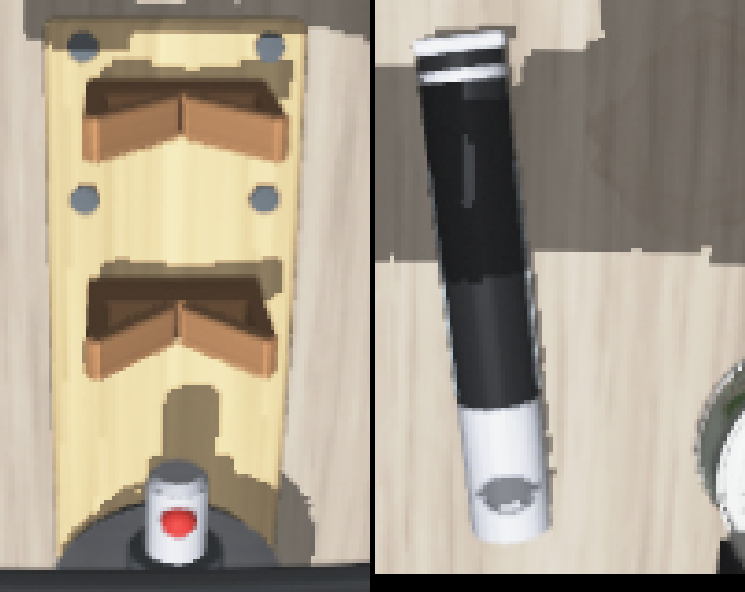

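The crop shows the V apex lines at crop columns 180 and 179, rows 97–132 and 303–337. The button is at (179,521), the hole at (507,495), and the tail cap's rear edge runs (414,40)–(503,33).

```bash
python3 - <<'E'
from h import *
import pickle
np.set_printoptions(precision=4,suppress=True)
S=pickle.load(open("S.pkl","rb")); ss,si=S["stand"]; hs,hi=S["handle"]
cs=lambda *p:np.array(p)/3.7+[224.5,139.5]
ch=lambda *p:(np.array(p)-[375,0])/3.7+[234.5,79.5]
A=onplane("wrist",cs((180.5,96),(180.5,132),(179,303),(179,337)),.0434,ss)
print("apex",A); r1=A[:2].mean(0);r2=A[2:].mean(0);print(r1,r2,np.linalg.norm(r1-r2))
m=cv2.inRange(cv2.cvtColor(si,cv2.COLOR_RGB2HSV),(0,150,120),(6,255,255))+cv2.inRange(cv2.cvtColor(si,cv2.COLOR_RGB2HSV),(174,150,120),(180,255,255));m[:,:250]=0;m[:,300:]=0;m[:250]=0
M=cv2.moments(m,True);bp=(M["m10"]/M["m00"],M["m01"]/M["m00"]);print(M["m00"],bp)
print("button",onplane("wrist",[bp],.081,ss))
print("stub tip top",onplane("wrist",cs((148,468),(207,468)),.072,ss))
print("hole",onplane("wrist",ch((507,495)),.0315,hs))
print("tail",onplane("wrist",ch((414,42),(503,33)),.032,hs))
L=onplane("wrist",ch((420,100),(458,405),(472,530)),.016,hs);Rr=onplane("wrist",ch((508,100),(537,400),(549,530)),.016,hs)
print("edges",L,Rr,(L+Rr)/2)
print("ring mid",onplane("wrist",ch((418,72),(420,80),(507,68),(507,75)),.032,hs))
E
```

```text
apex [[ 0.4463 -0.0536  0.0434]
 [ 0.4465 -0.0666  0.0434]
 [ 0.4473 -0.1321  0.0434]
 [ 0.4476 -0.1461  0.0434]]
[ 0.4464 -0.0601  0.0434] [ 0.4474 -0.1391  0.0434] 0.07899835011353007
46.0 (272.67391304347825, 280.60869565217394)
button [[ 0.4468 -0.2045  0.081 ]]
stub tip top [[ 0.4356 -0.1861  0.072 ]
 [ 0.4574 -0.1864  0.072 ]]
hole [[0.4642 0.0641 0.0315]]
tail [[0.4305 0.2307 0.032 ]
 [0.461  0.2339 0.032 ]]
edges [[0.4321 0.2099 0.016 ]
 [0.4458 0.0949 0.016 ]
 [0.4515 0.0426 0.016 ]] [[0.4637 0.21   0.016 ]
 [0.476  0.0969 0.016 ]
 [0.4823 0.0424 0.016 ]] [[0.4479 0.21   0.016 ]
 [0.4609 0.0959 0.016 ]
 [0.4669 0.0425 0.016 ]]
ring mid [[0.4318 0.2203 0.032 ]
 [0.4325 0.2175 0.032 ]
 [0.4624 0.2217 0.032 ]
 [0.4624 0.2193 0.032 ]]
```

```bash
python3 - <<'E'
from h import *
np.set_printoptions(precision=4,suppress=True)
def rep(l): s=arm.state(); print(l,round(s["t"],2),s["eef_pos"],s["wrist_force"],"w",s["gripper_width"],"f",s["gripper_force"])
g=[.4573,.1284]
arm.move_ptp(g+[.11],down(.113)); grip(.065,40)
arm.line_to(g+[.02],feed=.15); arm.line_to(g+[.004],feed=.05); rep("at")
grip(.0,40); rep("gripped")
arm.line_to(g+[.13],feed=.12); rep("lifted")
p=[.4469,-.0896]
arm.line_to(p+[.13],down(.003),feed=.15); rep("over")
arm.line_to(p+[.066],feed=.1); rep("near")
arm.line_to(p+[.0545],feed=.03); arm.sleep(.2); rep("down")
import pickle; s=arm.state(); im=save("scene","laid"); im2=save("wrist","laidw")
E
python3 - <<'E'
import cv2,numpy as np
a=cv2.imread("pics/laid.png")[130:250,230:390];b=cv2.imread("pics/laidw.png")
a=cv2.resize(a,None,fx=2.5,fy=2.5,interpolation=cv2.INTER_CUBIC);b=cv2.resize(b,(400,300))
cv2.imwrite("pics/laidc.png",np.hstack([a,b]))
E
```

```text
at 5.89 [0.4571 0.1284 0.0038] [-0.3797 -0.4456  0.0903] w 0.06476601544456796 f 0.0
gripped 6.52 [0.4573 0.1284 0.0041] [-0.522   0.0555  0.6011] w 0.03238707606836154 f 40.00024080276489
lifted 7.72 [0.4566 0.1284 0.1292] [ 0.0691 -0.1519 -3.2502] w 0.0325004051285295 f 39.99916613101959
over 9.32 [ 0.4468 -0.089   0.13  ] [-0.4263 -0.2736 -3.4637] w 0.03252005235651438 f 39.999210834503174
near 10.12 [ 0.4473 -0.0897  0.0664] [ 0.0383  1.04   -2.0998] w 0.03293410890695841 f 39.99920189380646
down 10.85 [ 0.4467 -0.0897  0.0546] [-3.4389 -0.1083  4.687 ] w 0.03197052796646926 f 40.00138878822327
```

View pics/laidc.png

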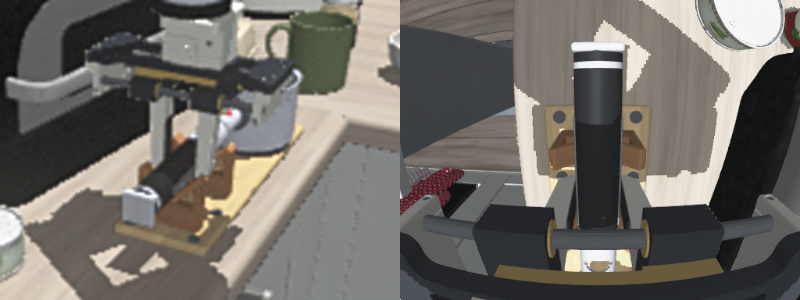

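The handle lies in both rests: the tail cap is at (140,205) in the left crop, and the axis is straight in the wrist view at column 598. The contact forces are light. Next I'll release, back off and check.

```bash
python3 - <<'E'
from h import *
import pickle
np.set_printoptions(precision=4,suppress=True)
grip(.06); arm.sleep(.4); s=arm.state(); print(s["t"],s["gripper_width"],s["gripper_force"],s["wrist_force"])
arm.line_to([.4469,-.0896,.15],feed=.1)
arm.move_ptp([.43,-.02,.25],down(0)); arm.sleep(.3); s=arm.state(); im=save("wrist","rel"); print(s["t"],s["eef_pos"])
pickle.dump((s,im),open("rel.pkl","wb"))
c=cv2.resize(im[50:350,180:380,::-1],None,fx=2,fy=2,interpolation=cv2.INTER_NEAREST); cv2.imwrite("pics/relc.png",c)
E
```

```text
12.0083 0.05981713893745413 0.0 [-0.4895  0.806  -0.0426]
13.975 [ 0.4296 -0.0205  0.2487]
```

View pics/relc.png

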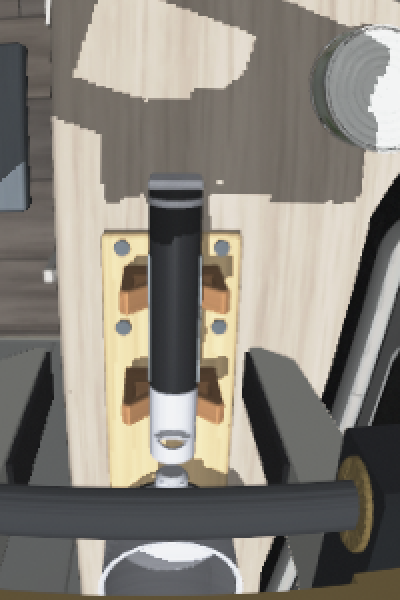

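The handle is free in the rests with its hole up. In the crop the tail edge is at (175,177), the hole at (173,440) and the stub tip at (172,475). I'll measure this, then push with the fingers shut while watching the force.

```bash
python3 - <<'E'
from h import *
import pickle
np.set_printoptions(precision=4,suppress=True)
s,im=pickle.load(open("rel.pkl","rb")); c=lambda *p:np.array(p)/2+[179.75,49.75]
print("tail",onplane("wrist",c((149,177),(202,175)),.082,s),"hole",onplane("wrist",c((173.5,440)),.0815,s))
grip(0.0,20)
arm.move_ptp([.4469,.06,.15],down(.003)); arm.line_to([.4469,.06,.056],feed=.12)
arm.line_to([.4469,.032,.056],feed=.06); arm.sleep(.1)
f0=arm.state()["wrist_force"]; print("t",arm.state()["t"],"f0",f0,arm.state()["gripper_width"])
y=.032; contact=None
while y>-.034:
    y-=.002 if y>-.020 else .001
    arm.line_to([.4469,y,.056],feed=.03)
    s=arm.state(); f=s["wrist_force"]-f0
    print(round(s["t"],2),round(s["eef_pos"][1],4),f)
    if f[1]>14: break
E
```

```text
tail [[0.4308 0.0176 0.082 ]
 [0.4606 0.0189 0.082 ]] hole [[ 0.4471 -0.1548  0.0815]]
t 17.3 f0 [-0.3633 -2.1525 -0.1044] 0.0007673635083067774
17.55 0.0301 [0.6771 2.2532 0.6975]
17.8 0.028 [-0.6163  1.8016 -0.2578]
18.05 0.0259 [0.9126 1.5644 0.1914]
18.3 0.024 [0.2981 3.0995 0.0028]
18.55 0.022 [0.3386 3.8331 0.6456]
18.8 0.0199 [0.6957 4.3863 0.9518]
19.05 0.0178 [0.6419 3.8471 0.933 ]
19.3 0.0158 [0.0263 3.8027 0.8487]
19.55 0.0138 [0.1087 3.4521 0.8729]
19.8 0.0118 [-0.0345  3.3457  1.3686]
20.05 0.0098 [-0.6749  3.9977  1.1037]
20.3 0.0078 [0.2957 3.4802 1.5614]
20.55 0.0058 [1.2268 4.8147 1.6848]
20.8 0.0039 [0.4168 4.1226 1.7308]
21.05 0.0019 [0.2485 5.0541 1.7339]
21.3 -0.0001 [-0.2454  6.6266  2.72  ]
21.55 -0.0021 [-0.5225  6.0481  2.7124]
21.8 -0.0043 [0.634  4.6965 0.6916]
22.05 -0.0065 [ 0.0189  2.6977 -0.6033]
22.3 -0.0082 [ 0.5994  2.3189 -0.7901]
22.55 -0.0102 [0.6753 3.3136 0.5188]
22.8 -0.0123 [ 0.0457  1.7664 -0.1275]
23.05 -0.0142 [-0.2045  2.9186 -0.4837]
23.3 -0.0161 [0.5078 4.1896 1.6679]
23.55 -0.0181 [0.682  3.8465 1.5969]
23.8 -0.0205 [ 0.9874  1.3917 -0.308 ]
24.05 -0.0212 [ 1.3757  2.7283 -0.0474]
24.3 -0.0221 [ 0.7966  1.8409 -0.0631]
24.55 -0.0231 [0.8495 2.4744 0.3103]
24.8 -0.0241 [0.3129 2.8832 1.7048]
25.05 -0.025 [-0.2203  3.3311  1.3238]
25.3 -0.0258 [0.4373 4.9398 2.0319]
25.55 -0.0269 [0.6891 6.2333 2.3294]
25.8 -0.0277 [1.7115 6.6551 2.5436]
26.05 -0.0278 [ 2.1656 12.4556  3.1059]
26.3 -0.0278 [ 2.5447 16.2078  3.6679]
```

The force rose sharply at y = −0.028, where the collar should stop it. I'll back off and check the button.

```bash
python3 - <<'E'
from h import *
np.set_printoptions(precision=4,suppress=True)
arm.line_to([.4469,.03,.056],feed=.08); arm.line_to([.4469,.03,.2],feed=.15)
arm.move_ptp([.43,-.04,.27],down(0)); grip(.06); arm.sleep(.3); s=arm.state(); im=save("wrist","fin"); im2=save("scene","fins"); print(s["t"],s["wrist_force"])
h=cv2.cvtColor(im,cv2.COLOR_RGB2HSV); m=cv2.inRange(h,(0,150,100),(8,255,255))|cv2.inRange(h,(172,150,100),(180,255,255)); m[:,:240]=0;m[:,310:]=0;m[:200]=0
M=cv2.moments(m,True); print(M["m00"]); 
if M["m00"]: print("button",onplane("wrist",[(M["m10"]/M["m00"],M["m01"]/M["m00"])],.081,s))
a=cv2.resize(im[140:300,230:310,::-1],None,fx=3.5,fy=3.5,interpolation=cv2.INTER_NEAREST);b=cv2.resize(im2[130:270,170:350,::-1],(504,392));a=a[:560]
o=np.zeros((560,a.shape[1]+504,3),np.uint8);o[:,:a.shape[1]]=a;o[:392,a.shape[1]:]=b;cv2.imwrite("pics/finc.png",o);print(o.shape)
E
```

```text
30.1583 [0.035  0.1217 0.3755]
39.0
button [[ 0.4468 -0.2052  0.081 ]]
(560, 784, 3)
```

View pics/finc.png

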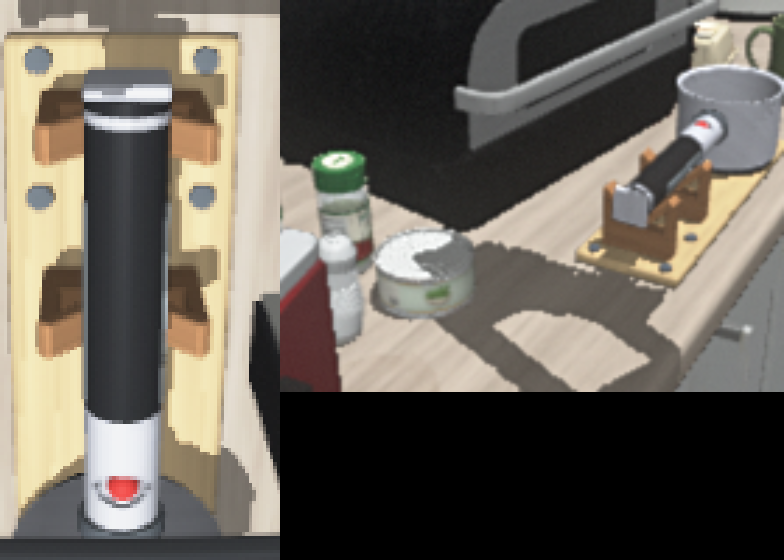

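The red button is up through the hole at (123,488) in the left crop. The mouth is against the collar and the bystanders haven't moved, so I'm handing in.

```bash
python3 -c "
from bench import arm
print(arm.hand_in())"
```

```text
the job is handed in; nothing more can be done
None
```

The handle was laid in the rests and let go, then pushed onto the stub; the red button is up through its hole, the last pictures show the bystanders undisturbed, and the job was handed in after about 30 s, with no verdict shown.

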